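# Press an adapter case in the toggle-clamp jig

### The arm

A 7-joint arm with a two-finger parallel gripper is mounted at the origin on the work surface; the furniture and walls round the work are solid. World frame = base frame: x ahead of the robot, y to its left, z up, the work surface at z = 0. Lengths are in m, angles in rad, forces in N, time in s.
With the tool pointing down it reaches from about 0.425 to 0.825 m from the base axis. Payload 3.6 kg.
Tool frame: the origin (TCP) lies where the fingers leave the gripper's body, on its centre line; the fingertips stand 73 mm ahead of it and the grasp point (between the pads) lies 54 mm ahead of it; z points along the fingers, y is the line along which they close (so a half turn about z gives the same grasp; the last joint's range is limited). The gripper opens to 85 mm and grips with 20 to 120 N. Pads are 22 mm wide; open, the fingers measure 114 mm over their backs; the gripper's body (76 mm by 85 mm) begins 54 mm behind the grasp point. The pads swing forward as they close: fully open they stand 13 mm farther back than shut.
Start: joints at [-1.145, 0.615, -0.013, 1.423, 0.008, 1.103, -0.04], TCP at [0.284, 0.585, 0.304] pointing down, gripper open.
Joint ranges: [-3.12, 3.12], [-0.3, 2.06], [-1.34, 1.32], [0.26, 2.42], [-1.36, 4.5], [0.01, 1.98], [-2.84, 2.84]. Speed limits (rad/s): [2.79, 2.79, 3.14, 3.14, 3.14, 3.14, 3.14].

### API

Orientations are given as a unit quaternion [x, y, z, w].
In Python, from station import arm, snapshot, camera_info, ticket gives the robot as it stands. Calls block until the motion is done:
- arm.movep(position, orientation): joint-space move of the TCP to a pose.
- arm.line_to(position, velocity=0.15, ori=None): straight line of the TCP; ori=None keeps the orientation; velocity is the mean speed in m/s.
- arm.move_j(angles): joint-space move.
- arm.move_gripper(opening, effort=None): opening from 0.0 (shut) to 1.0 (fully open); effort is the grip in N (None keeps the last); returns when the fingers have stopped.
- arm.pause(seconds).
- arm.ik(position, orientation): joint angles nearest the present ones, or None.
- snapshot(name): name is "scene" or "top"; returns the picture (384x512x3 uint8, blue, green, red); there is no depth.
- camera_info(name): a dict with "fx", "fy", "cx", "cy" (pixels), "dist_coeffs" ([k1, k2, p1, p2, k3] as OpenCV has them; the pictures are not rectified), "R" (3x3) and "t" (3): a world point X has camera coordinates R X + t. Camera axes: x right, y down, z forward; pixel columns grow to the right and rows downward; lengths in m; the calibration is good to about 2 mm. A picture is of the moment at which its call begins. camera_info takes no time and is no camera call.
A pose or a line that the arm cannot do raises arm.MotionError and nothing moves.
- ticket.finish_job(): hands the job in; it is judged then, once.
Readings, each from a call of its own:
- arm.read_time(): time.
- arm.read_joint_positions(): joint angles.
- arm.read_dq(): joint speeds.
- arm.read_effort(): joint torques, N m.
- arm.read_tool_pos(): TCP position.
- arm.read_eef_rot(): TCP orientation.
- arm.read_ft_force(): force on the tool from outside, world axes, zero at the start.
- arm.read_wrist_torque(): the same for the moment, N m.
- arm.read_opening(): opening from 0.0 (shut) to 1.0 (fully open).
- arm.read_finger_force(): force on a finger pad.
Only numpy, scipy, OpenCV 4.12 (cv2) and the standard library are available. Lean on these libraries where they do the work, as an engineer would, in place of code of your own. Each camera call takes 0.05 s, during which the arm holds its last target. There are 200 camera calls.

### The job

The two halves of the black adapter's case have just been joined and need pressing together: lay the adapter flat on its base in the nest of the holding jig, long side along the clamp arm, and swing the red-handled clamp arm over centre so that it presses on the adapter by itself. Let go and leave it pressing, untouched, for three seconds, then swing the arm all the way back to its rest and let go, with the adapter still lying in the nest. Do not push the other things about.

Things in the scene. Friction and masses are not known exactly. Their poses are not given: they have to be found in the camera images.
- adapter: plain black plug-in adapter, a 38 x 60 x 30 mm block (x, y, z; 0.12 kg), loose on the bench on its 38 x 60 face at some yaw; origin at the centre of its underside, z up, y along the 60 mm side
- jig: fixed holding jig: pale plate 180 x 110 mm, top 15 mm above the bench, with a grey nest pad, white corner locators, a blue hinge bracket and the clamp. Origin on the bench under the nest centre; x runs along the plate from nest to bracket, y across it (parallel to hinge axis and handle bar), z up. Plate x -58 to +122, y -55 to +55 mm; bracket from x = 62 mm, 53 mm wide
- nest (a point): centre of the nest floor, 19 mm above the bench, axes as the jig's. Four white L-shaped corner locators, 16 mm tall, leave 68 mm (jig x) by 44 mm (jig y) for the adapter: 4 and 3 mm clear on each side; their upper 6 mm slope outward as a lead-in. On the long sides they cover only the ends (beyond 26 mm from the centre in x), so fingers can hold the adapter across its 38 mm width at mid-length
- clamp (a joint): clamp arm angle, rad: 0 = leaning back on its rest (the start); grows as the handle rises and comes over towards the nest; 1.95 = arm level, foot on a 30 mm part in the nest (about 1.97 when pressing); 2.10 = stop with the nest empty. Over-centre spring strut: above about 0.95 the arm closes and presses by itself (about 9 N), below about 0.7 it falls back to its rest. Handle force up to about 7 N; let go, it snaps over in about 0.5 s
- clamp_hinge (a point): clamp hinge axis, parallel to jig y, 78 mm from the nest centre along jig x, 71 mm above the bench. The handle bar's axis moves on a circle of 145 mm radius about it: bar = hinge + 145 mm * (-cos(e) along jig x, sin(e) up), e = 1.95 - joint value
- clamp_handle (a point): middle of the red grip on the jig's +y side of the T-handle: round bar across the arm's end, parallel to jig y, 15 mm in diameter; the grip is 42 mm long, its middle 36 mm from the arm's middle (arm 12 mm wide, 14 mm thick). Pinch or cage it from above and swing it; the bar turns in the fingers. 71 mm above the bench when level, about 206 mm when back
- clamp_handle_b (a point): the same for the grip on the jig's -y side
- clamp_foot: black rubber foot, 18 mm in diameter, sprung (gives up to 4 mm), under the arm 78 mm from the hinge; comes down on the middle of the nest. Origin at the centre of its underside
- insul_tape: black roll of tape lying flat, 68 mm across, 19 mm high; a bystander (it and the adapter swap places between starts)
- solder_spool: reel of solder standing on its flange, 56 mm across, 43 mm high; a bystander
- screwdriver_yellow: yellow screwdriver, 159 mm long, lying; a bystander
Things that resemble listed ones, but are neither listed nor needed, are in the scene too. Leave any blue, brown or yellow look-alike of the adapter alone.

How it is judged:
On the way, in this order (a step that is already met when the one before it is completed fails the run):
1. the adapter lies flat in the nest, let go, with the clamp still open (x of adapter in the frame of nest between -0.007 and 0.007 m and y of adapter in the frame of nest between -0.006 and 0.006 m and z of adapter in the frame of nest between -0.004 and 0.003 m and angle between adapter's own z axis and vertical below 0.06 rad and angle between the y axis of adapter and the x axis of jig, either way round below 0.18 rad and contact force between the fingers and adapter below 0.3 N and value of joint clamp below 0.9 rad), for 0.2 s.
2. the clamp is shut over centre and presses on the adapter in the nest, untouched by the robot, for 2 s (x of adapter in the frame of nest between -0.007 and 0.007 m and y of adapter in the frame of nest between -0.006 and 0.006 m and z of adapter in the frame of nest between -0.004 and 0.003 m and angle between adapter's own z axis and vertical below 0.06 rad and angle between the y axis of adapter and the x axis of jig, either way round below 0.18 rad and contact force between each of the fingers, the arm and jig below 0.3 N and contact force between the fingers and adapter below 0.3 N and value of joint clamp between 1.88 and 2.02 rad and contact force between clamp_foot and adapter above 4 N), for 2 s.
At the end, for the whole second after the job is handed in: the clamp arm is back at its rest (joint below 0.15 rad) and still, the adapter lies flat at rest in the nest (centre within 7 mm along and 6 mm across, underside within 3 mm of the nest floor, long side along the jig's x within 0.18 rad, either way round), and the robot touches neither (x of adapter in the frame of nest between -0.007 and 0.007 m and y of adapter in the frame of nest between -0.006 and 0.006 m and z of adapter in the frame of nest between -0.004 and 0.003 m and angle between adapter's own z axis and vertical below 0.06 rad and angle between the y axis of adapter and the x axis of jig, either way round below 0.18 rad and contact force between each of the fingers, the arm and jig below 0.3 N and contact force between the fingers and adapter below 0.3 N and value of joint clamp below 0.15 rad and velocity of joint clamp between -0.1 and 0.1 rad/s and linear speed of adapter below 0.02 m/s).
It fails at once if a bystander (tape roll, solder spool, screwdriver) moved more than 30 mm (distance of any of insul_tape, solder_spool, screwdriver_yellow from where it was at the start of the episode above 0.03 m).
It also fails if it takes over 72 s, if anything falls off the work surface, if the arm or the gripper's body presses on something with over 40 N, if the wrist force passes 120 N, or if a joint passes its speed limit or range.

## Working session

There is one attempt and no reset: what is moved stays moved. The work goes in short steps, each a Python script; the robot and the scene stay as the last script left them, time stands still between calls to the robot, and variables do not carry over. Pictures are saved under pics/ and viewed, at most 12 in all, crops included, and the job is handed in when it is done.

```bash
mkdir -p pics; python3 - <<'E'
from station import arm, snapshot, camera_info, ticket
import cv2
for n in("scene","top"):
    im=snapshot(n); cv2.imwrite(f"pics/{n}0.png",im)
    cv2.imwrite(f"pics/{n}0b.png",cv2.resize(im,(800,600),interpolation=cv2.INTER_CUBIC))
    c=camera_info(n); print(n,{k:c[k] for k in c})
print(arm.read_time(),arm.read_eef_rot(),arm.read_opening())
E
```

```text
scene {'fx': 362.2634617756385, 'fy': 362.2634617756385, 'cx': 254.5087642767524, 'cy': 185.51462783825278, 'dist_coeffs': array([-0.07683506,  0.        ,  0.        ,  0.        ,  0.        ]), 'R': array([[ 0.68401195, -0.72940714,  0.00963725],
       [-0.39711667, -0.38341887, -0.8338395 ],
       [ 0.61190359,  0.56652907, -0.55192283]]), 't': array([-0.4060612 ,  0.34557784,  0.78852188])}
top {'fx': 435.99551117214014, 'fy': 435.99551117214014, 'cx': 249.04575710880601, 'cy': 191.90248196188165, 'dist_coeffs': array([-0.02306729,  0.        ,  0.        ,  0.        ,  0.        ]), 'R': array([[-0.00951487, -0.99985844,  0.01387672],
       [-0.99108688,  0.00758552, -0.13300095],
       [ 0.13287686, -0.01501852, -0.99101876]]), 't': array([-0.00765315,  0.61481152,  1.45714611])}
0.1 [ 2.23965314e-01  9.74596403e-01 -1.15425990e-03 -2.39297677e-04] 0.9992737889276756
```

View pics/top0b.png

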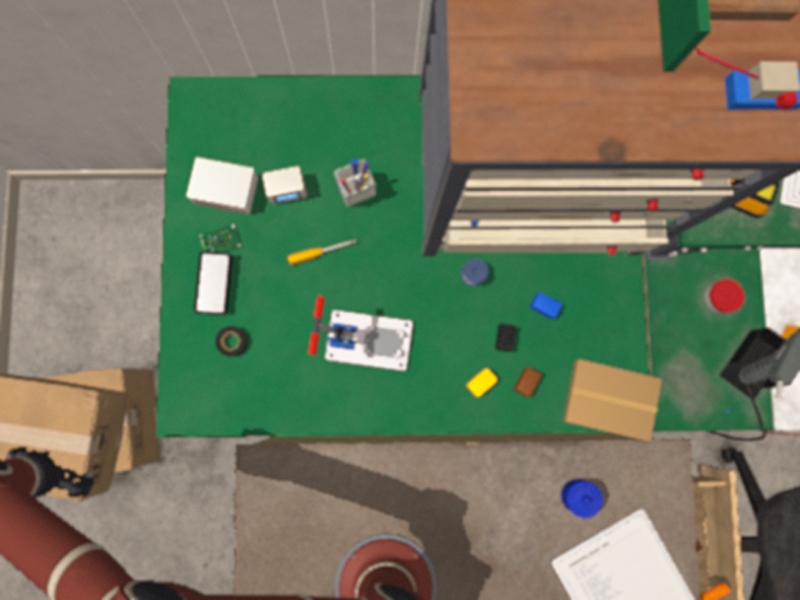

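View pics/scene0b.png

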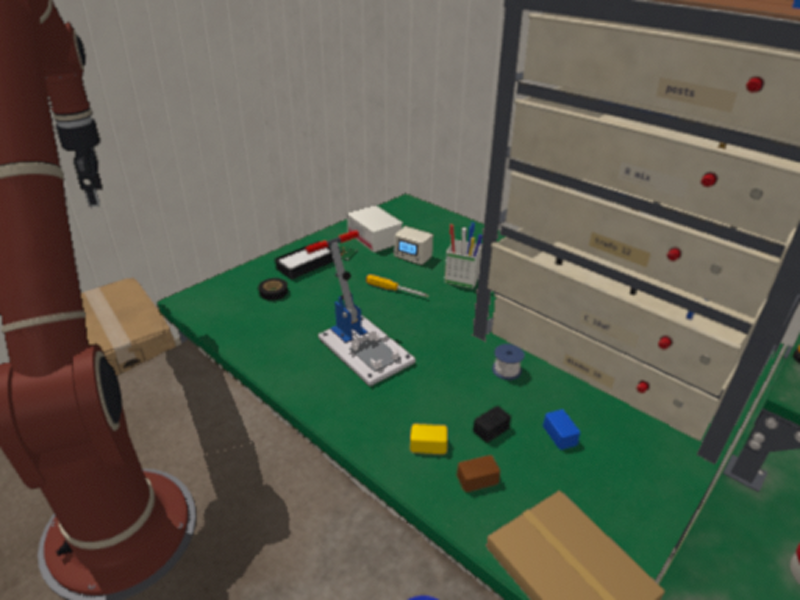

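The black block at top (507,338) in the 800-px view, scene (492,424), fits the adapter. Things it could be confused with, in top pixels: yellow (482,382), blue (547,306), brown (528,382), the tape roll (231,341) and the black tray (212,283). The jig plate is at (368,340) and its handle bar at (317,325). Next is one close crop of the adapter and jig.

```bash
python3 - <<'E'
import cv2,numpy as np
t=cv2.imread("pics/top0.png");s=cv2.imread("pics/scene0.png")
r=lambda im,x,y,w,h,f:cv2.resize(im[y:y+h,x:x+w],None,fx=f,fy=f,interpolation=cv2.INTER_CUBIC)
a=r(t,195,185,75,56,5.3333); b=r(t,300,190,50,56,5.3333)
c=r(s,200,195,80,56,5); d=r(s,290,250,50,56,5)
o=np.zeros((600,800,3),np.uint8)
o[:299,:400]=a[:299,:400];o[:299,400:400+b.shape[1]]=b[:299]
o[310:590,:400]=c;o[310:590,410:660]=d
cv2.imwrite("pics/crop1.png",o)
E
```

```text
(no output)
```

View pics/crop1.png

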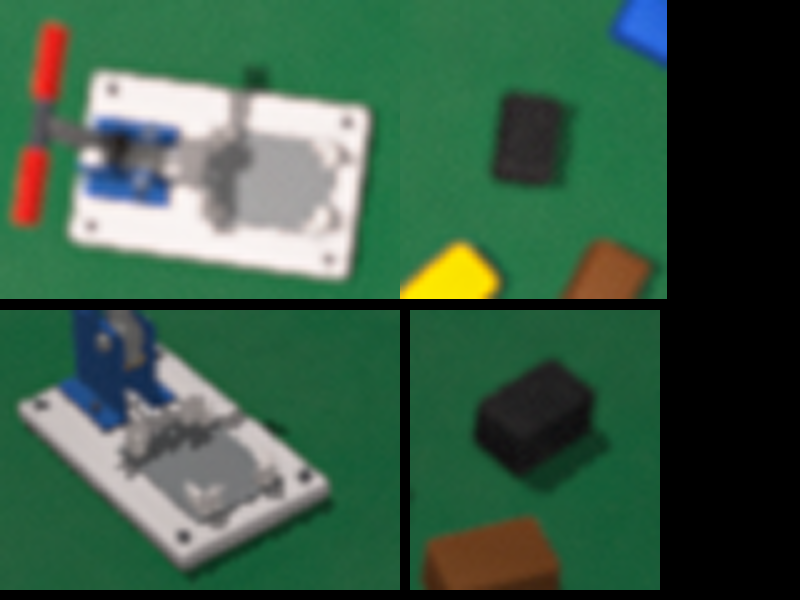

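```bash
cat > h.py <<'E'
import numpy as np, cv2
from scipy.optimize import least_squares
from station import arm, snapshot, camera_info, ticket
def proj(n,P):
    c=camera_info(n);K=np.array([[c['fx'],0,c['cx']],[0,c['fy'],c['cy']],[0,0,1]])
    return cv2.projectPoints(np.array(P,float).reshape(-1,3),cv2.Rodrigues(c['R'])[0],c['t'],K,c['dist_coeffs'])[0][:,0]
def W(p,P):
    c,s=np.cos(p[2]),np.sin(p[2]);P=np.array(P,float)
    return np.c_[P[:,0]*c-P[:,1]*s+p[0],P[:,0]*s+P[:,1]*c+p[1],P[:,2]]
def fit(obs,p0):
    f=lambda p:np.concatenate([(proj(n,W(p,P))-px).ravel() for n,P,px in obs])
    r=least_squares(f,p0);return r.x,r.fun
def uncrop(px,ox,oy,x0,y0,f): return (np.array(px,float)-[ox,oy]+.5)/f-.5+[x0,y0]
E
python3 - <<'E'
from h import *
A=[[sx*.019,sy*.03,.03] for sx,sy in((1,1),(1,-1),(-1,-1),(-1,1))]
# top image: up = +x, left = +y
J=[[.122,.055,.015],[.122,-.055,.015],[-.058,-.055,.015],[-.058,.055,.015]]
Jt=uncrop([(68,243),(93,70),(370,106),(349,278)],0,0,195,185,16/3)
Js=uncrop([(20,405),(328,487),(187,560)],0,310,200,195,5)
At=uncrop([(505,91),(560,95),(553,186),(492,180)],400,0,300,190,16/3)
As=uncrop([(476,403),(550,360),(595,398),(520,437)],410,310,290,250,5)
# adapter long side ~ along image vertical = world x -> yaw ~ -pi/2 : local y->+x, local x->-y
At_P=[[-.019,.03,.03],[.019,.03,.03],[.019,-.03,.03],[-.019,-.03,.03]]
for name,obs,p0 in [("jig top",[("top",J,Jt)],[.65,0,1.5]),("jig both",[("top",J,Jt),("scene",[J[0],J[2],J[3]],Js)],[.65,0,1.5]),
  ("ad top",[("top",At_P,At)],[.5,-.2,-1.6]),("ad both",[("top",At_P,At),("scene",At_P,As)],[.5,-.2,-1.6])]:
    p,r=fit(obs,p0);print(name,p.round(4),np.hypot(*p[:2]).round(3),r.round(1))
E
```

```text
jig top [0.5257 0.0016 1.4349] 0.526 [ 0.6 -0.5  0.3  0.6 -0.5  0.4 -0.4 -0.4]
jig both [ 5.2600e-01 -1.0000e-04  1.4307e+00] 0.526 [ 1.  -0.7  0.8  0.4  0.1  0.4  0.  -0.5 -1.   0.1  0.3 -1.2 -0.8 -0.4]
ad top [ 0.5323 -0.2691 -1.6998] 0.596 [-0.4 -0.5  0.2  0.1 -0.1  0.3  0.3  0.1]
ad both [ 0.5329 -0.2715 -0.9447] 0.598 [ -4.7   4.9  -6.4  -2.4   5.6  -5.5   8.3   2.2   4.3 -10.2   3.7  -0.3
  -4.8   8.8  -4.7  -0.4]
```

```bash
cat >> h.py <<'E'
JIG=np.array([.5258,.0008,1.433])
def q(psi): return [np.cos(psi/2),np.sin(psi/2),0,0]
def jp(x,y,z): return W(JIG,[[x,y,z]])[0]
def bar(th,side,r=.145):
    e=1.95-th; return jp(.078-r*np.cos(e),.036*side,.071+r*np.sin(e))
def up(p,dz=.054): return np.array(p)+[0,0,dz]
E
python3 - <<'E'
from h import *
At=uncrop([(505,91),(560,95),(553,186),(492,180)],400,0,300,190,16/3)
As=uncrop([(550,360),(595,398),(520,437),(476,403)],410,310,290,250,5)
P=[[-.019,.03,.03],[.019,.03,.03],[.019,-.03,.03],[-.019,-.03,.03]]
p,r=fit([("top",P,At),("scene",P,As)],[.53,-.27,-1.7]);print(p,r.round(1))
for d in(0,np.pi,-np.pi):
    for nm,pos,psi in [("pick",[p[0],p[1],.076],p[2]+np.pi/2+d),("pickhi",[p[0],p[1],.2],p[2]+np.pi/2+d),("place",jp(0,0,.095),JIG[2]+d)]+[(f"bar{s} {t}",up(bar(t,s),.054+k),JIG[2]+np.pi/2+d) for s in(1,-1) for t,k in((0,.06),(0,0),(.5,0),(1,0),(1.95,0))]:
        k=arm.ik(pos,q(psi)); print(d,nm,None if k is None else np.round(k,2))
E
```

```text
[ 0.53254928 -0.27171715 -1.73155534] [ 0.7 -0.7  1.2  0.2  0.3  0.4  0.8 -0.2 -0.5 -1.8  0.9 -1.2 -0.3  1.5
 -1.8 -0.4]
0 pick [ 0.19  0.87  0.41  1.78 -0.56  0.61 -0.79]
0 pickhi [ 0.02  0.75  0.72  1.71 -0.61  0.91 -0.74]
0 place [-0.19  0.74  0.23  1.98 -0.36  0.46  0.16]
0 bar1 0 [-0.32  0.41  0.02  1.76 -0.01  0.98  1.14]
0 bar1 0 [-0.29  0.48 -0.02  1.84  0.01  0.83  1.12]
0 bar1 0.5 [-0.18  0.43  0.01  1.89 -0.01  0.82  1.27]
0 bar1 1 [-0.06  0.45  0.02  1.96 -0.01  0.74  1.4 ]
0 bar1 1.95 [ 0.14  0.64 -0.08  2.07  0.12  0.44  1.4 ]
0 bar-1 0 [-0.26  0.51  0.01  1.57 -0.01  1.06  1.19]
0 bar-1 0 [-0.24  0.57 -0.01  1.65  0.01  0.92  1.17]
0 bar-1 0.5 [-0.15  0.53  0.01  1.7  -0.01  0.91  1.31]
0 bar-1 1 [-0.03  0.54  0.01  1.76 -0.01  0.83  1.42]
0 bar-1 1.95 [ 0.14  0.71 -0.08  1.87  0.1   0.57  1.43]
3.141592653589793 pick [ 0.51  0.83 -0.12  1.77  0.17  0.55  1.69]
3.141592653589793 pickhi [ 0.38  0.65  0.1   1.7  -0.08  0.79  1.92]
3.141592653589793 place [ 0.22  0.77 -0.41  1.96  0.58  0.53  2.4 ]
3.141592653589793 bar1 0 [-0.8   0.49  0.76  1.77 -0.39  1.03 -1.61]
3.141
[... 852 characters left out ...]
9793 bar1 0 [-0.8   0.49  0.76  1.77 -0.39  1.03 -1.61]
-3.141592653589793 bar1 0 [-0.76  0.56  0.71  1.85 -0.46  0.9  -1.54]
-3.141592653589793 bar1 0.5 [-0.66  0.52  0.73  1.9  -0.44  0.89 -1.42]
-3.141592653589793 bar1 1 [-0.52  0.53  0.72  1.97 -0.48  0.81 -1.24]
-3.141592653589793 bar1 1.95 [-0.24  0.7   0.5   2.08 -0.66  0.52 -0.97]
-3.141592653589793 bar-1 0 [-0.69  0.6   0.74  1.59 -0.44  1.13 -1.55]
-3.141592653589793 bar-1 0 [-0.67  0.66  0.71  1.67 -0.49  1.   -1.5 ]
-3.141592653589793 bar-1 0.5 [-0.57  0.62  0.72  1.71 -0.48  0.99 -1.38]
-3.141592653589793 bar-1 1 [-0.46  0.64  0.71  1.78 -0.51  0.92 -1.23]
-3.141592653589793 bar-1 1.95 [-0.3   0.8   0.64  1.88 -0.73  0.7  -0.94]
```

```bash
python3 - <<'E'
from h import *
p=np.array([.5325,-.271,-1.716]); psi=p[2]+np.pi/2
arm.line_to([.284,.585,.37],.3)
arm.movep([.45,.25,.37],q(psi+.6))
arm.movep([.50,-.1,.35],q(psi))
arm.movep([p[0],p[1],.16],q(psi))
print(arm.read_time(),arm.read_tool_pos())
for n in("scene","top"):
    cv2.imwrite(f"pics/{n}1.png",snapshot(n))
t=cv2.imread("pics/top1.png")[180:255,275:375];s=cv2.imread("pics/scene1.png")[200:300,240:374]
f=lambda im:cv2.resize(im,(400,300),interpolation=cv2.INTER_CUBIC)
cv2.imwrite("pics/c2.png",np.hstack([f(t),f(s)]))
E
```

```text
4.2083 [ 0.53378831 -0.2696103   0.1608258 ]
```

View pics/c2.png

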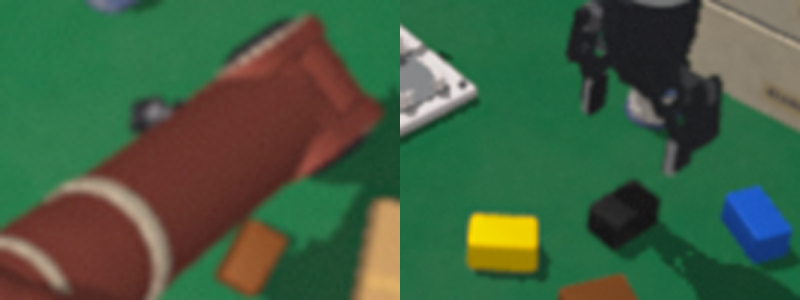

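The scene crop shows the fingers (592,105) and (672,170) straddling the black block at (623,213), with neighbours clear. I'm grasping it.

```bash
python3 - <<'E'
from h import *
p=np.array([.5325,-.271,-1.716]); psi=p[2]+np.pi/2
arm.line_to([p[0],p[1],.078],.1,q(psi)); arm.pause(.2)
print(arm.read_tool_pos(),arm.read_ft_force())
arm.move_gripper(0.0,35); arm.pause(.2)
print(arm.read_opening(),arm.read_finger_force(),arm.read_tool_pos())
arm.line_to([p[0],p[1],.22],.15); arm.pause(.2)
print(arm.read_opening(),arm.read_ft_force(),arm.read_time())
arm.movep(jp(0,0,.20),q(JIG[2])); arm.pause(.3)
print(arm.read_tool_pos(),jp(0,0,.2),arm.read_eef_rot(),q(JIG[2]),arm.read_time())
for n in("scene","top"):
    cv2.imwrite(f"pics/{n}2.png",snapshot(n))
t=cv2.imread("pics/top2.png")[180:255,190:290];s=cv2.imread("pics/scene2.png")[140:260,180:340]
f=lambda im:cv2.resize(im,(400,300),interpolation=cv2.INTER_CUBIC)
cv2.imwrite("pics/c3.png",np.hstack([f(t),f(s)]))
E
```

```text
[ 0.53283565 -0.27116686  0.07867406] [-0.34001353  0.35110178 -0.35753811]
0.43505941506274787 37.26687490940094 [ 0.53263904 -0.27134173  0.07829128]
0.44090561918872945 [ 0.21699749  0.57310313 -1.38982184] 7.475
[ 5.25937671e-01 -2.85171993e-04  1.99967963e-01] [0.5258 0.0008 0.2   ] [ 7.54837473e-01  6.55911806e-01 -1.70795938e-04  2.52331314e-04] [np.float64(0.7541089659755548), np.float64(0.6567493185647623), 0, 0] 8.8333
```

View pics/c3.png

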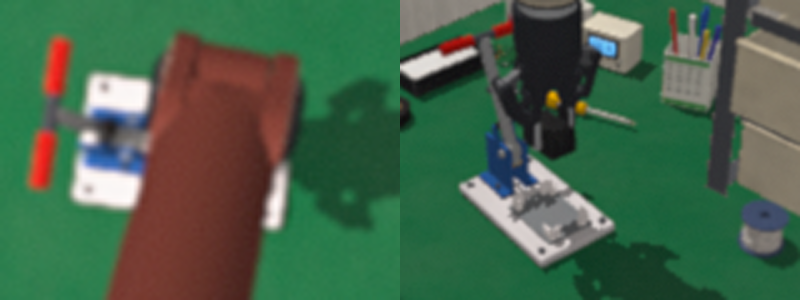

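The black adapter is held (opening 0.44, about 37 mm), at (556,130) in the scene crop, above the nest at (560,215). I'll lower it to just above the locators and compare it with the jig there.

```bash
python3 - <<'E'
from h import *
arm.line_to(jp(0,0,.119),.15,q(JIG[2])); arm.pause(.3)
print(arm.read_tool_pos(),jp(0,0,.119),arm.read_opening(),arm.read_ft_force())
s=snapshot("scene"); cv2.imwrite("pics/scene3.png",s)
cv2.imwrite("pics/c4.png",cv2.resize(s[180:255,195:295],(800,600),interpolation=cv2.INTER_CUBIC))
E
```

```text
[0.52617595 0.00086206 0.11975353] [0.5258 0.0008 0.119 ] 0.4386254478472146 [-0.11869535  0.67809517 -0.29230652]
```

View pics/c4.png

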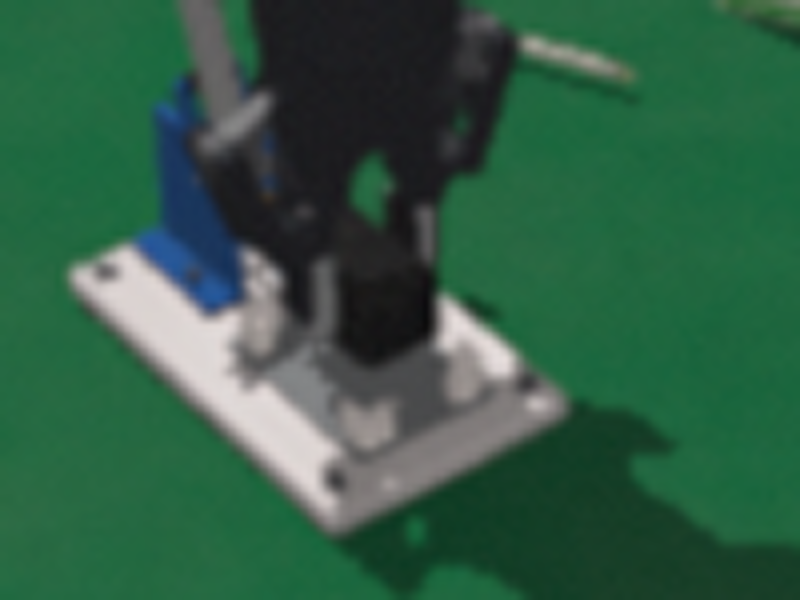

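```bash
python3 - <<'E'
from h import *
c=lambda P:((proj("scene",P)-[195,180]+.5)*8-.5).round(0).tolist()
print("plate",c(W(JIG,[[.122,.055,.015],[-.058,.055,.015],[-.058,-.055,.015]])))
print("holes?",c(W(JIG,[[-.05,.047,.015],[-.05,-.047,.015]])))
for dx in(0,.004):
  print("ad bot/top",dx,c(W(JIG,[[-.03+dx,.019,.041],[-.03+dx,-.019,.041],[-.03+dx,.019,.071],[-.03+dx,-.019,.071]])))
print("locator corner", c(W(JIG,[[-.034,.022,.019],[-.034,-.022,.019],[-.034,.022,.035],[-.034,-.022,.035]])))
E
```

```text
plate [[62.0, 273.0], [331.0, 516.0], [565.0, 393.0]]
holes? [[336.0, 495.0], [535.0, 390.0]]
ad bot/top 0 [[363.0, 381.0], [445.0, 340.0], [362.0, 317.0], [445.0, 276.0]]
ad bot/top 0.004 [[357.0, 375.0], [438.0, 334.0], [356.0, 311.0], [438.0, 271.0]]
locator corner [[364.0, 435.0], [457.0, 387.0], [364.0, 402.0], [458.0, 354.0]]
```

```bash
python3 - <<'E'
from h import *
s=cv2.imread("pics/scene3.png")[205:240,225:270]
b=cv2.resize(s,(765,595),interpolation=cv2.INTER_CUBIC)
g=(255*(b/255.)**.4).astype(np.uint8)
cc=lambda P:((proj("scene",P)-[225,205]+.5)*17-.5)
for P in ([[-.03,.019,.041],[-.03,-.019,.041],[-.03,-.019,.071],[-.03,.019,.071]],[[-.058,.055,.015],[-.058,-.055,.015]]):
    cv2.polylines(g,[cc(W(JIG,P)).astype(np.int32)],True,(0,0,255),1)
cv2.imwrite("pics/c5.png",g)
E
```

```text
(no output)
```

View pics/c5.png

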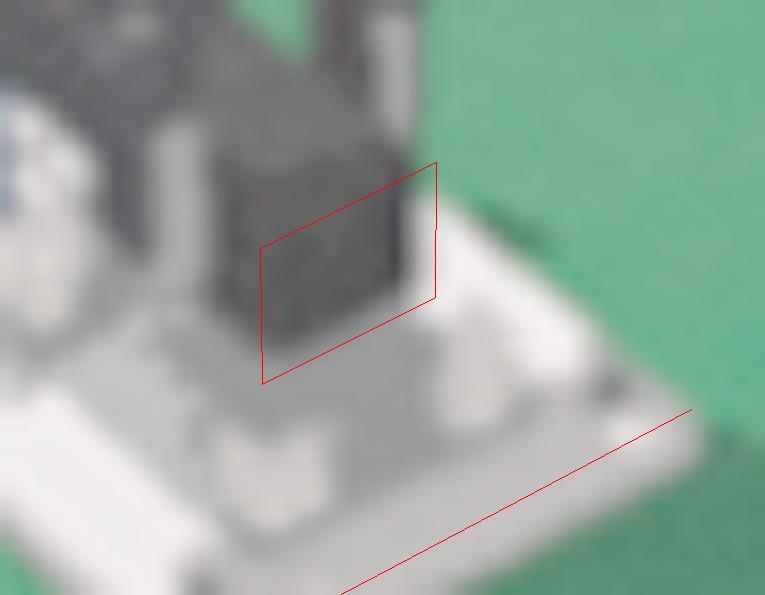

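Allowing for the adapter's rounded edges (front face corner at (272,350), right edge at x=408), it sits within about 2 mm of centre. I'll shift it 1 mm along −x and lower it while watching the force.

```bash
python3 - <<'E'
from h import *
for z in (.108,.103,.0985,.0975):
    arm.line_to(jp(-.001,0,z),.06,q(JIG[2])); arm.pause(.1)
    F=arm.read_ft_force(); print(z,arm.read_tool_pos(),F.round(1))
    if abs(F[2])>12 or np.hypot(F[0],F[1])>15: print("stop");break
E
```

```text
0.108 [ 5.25627643e-01 -2.64948964e-04  1.07785872e-01] [-0.3 -0.4 -2. ]
0.103 [ 5.25632005e-01 -1.77351447e-04  1.02935691e-01] [-0.   0.1 -0.9]
0.0985 [ 5.25640143e-01 -2.10263135e-04  9.84454112e-02] [-0.4  0.4 -2. ]
0.0975 [ 5.25688739e-01 -1.92945838e-04  9.75266737e-02] [-0.1  0.4 -0.9]
```

```bash
python3 - <<'E'
from h import *
arm.move_gripper(0.75); arm.pause(.2)
arm.line_to(jp(-.001,0,.26),.2)
arm.movep(up(bar(0,-1),.054+.09),q(JIG[2]+np.pi/2)); arm.pause(.2)
print(arm.read_time(),arm.read_tool_pos(),up(bar(0,-1),.144))
t=snapshot("top");s=snapshot("scene")
cv2.imwrite("pics/top4.png",t);cv2.imwrite("pics/scene4.png",s)
f=lambda im:(255*(cv2.resize(im,(400,300),interpolation=cv2.INTER_CUBIC)/255.)**.6).astype(np.uint8)
o=np.vstack([np.hstack([f(t[185:242,195:271]),f(s[195:255,195:275])]),np.hstack([f(s[105:225,160:320]),f(t[120:270,120:320])])])
cv2.imwrite("pics/c6.png",o)
E
```

```text
14.2167 [0.57930369 0.12554047 0.34896516] [0.57954589 0.12628309 0.34969916]
```

View pics/c6.png

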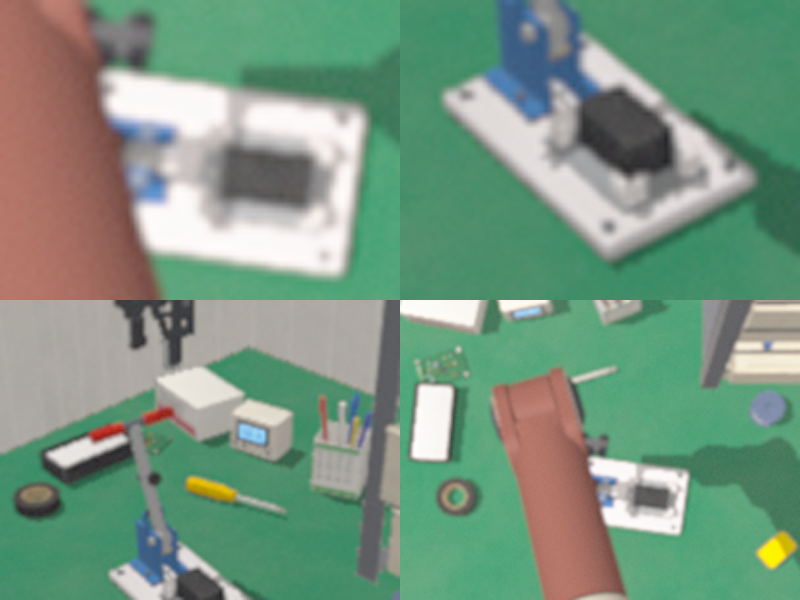

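The adapter lies flat between the locators, at (265,178) top and (628,130) scene. The fingers (140,335) and (175,355) are above the far red grip (150,415). I'll check the modelled bar ends against the first top picture.

```bash
python3 - <<'E'
from h import *
e=1.95; P=[[.078-.145*np.cos(e),y,.071+.145*np.sin(e)] for y in(-.057,.057)]
print((((proj("top",W(JIG,P))-[195,185]+.5)*16/3-.5)).round(0), "obs (52,22),(25,227)")
print((((proj("scene",W(JIG,P))-[160,105]+.5)*2.5-.5)+[0,300]).round(0), "obs c6 (172,411),(93,436)")
E
```

```text
[[ 57.  27.]
 [ 28. 225.]] obs (52,22),(25,227)
[[169. 411.]
 [ 89. 439.]] obs c6 (172,411),(93,436)
```

```bash
cat >> h.py <<'E'
Q=q(JIG[2]+np.pi/2)
def swing(ths,v=.12):
    for t in ths:
        arm.line_to(up(bar(t,-1)),v,Q)
        F=arm.read_ft_force(); print(round(t,2),F.round(1),end=' ')
        if np.linalg.norm(F)>45: print("HIGH");return False
    print();return True
E
python3 - <<'E'
from h import *
arm.line_to(up(bar(0,-1)),.15,Q); arm.pause(.1); print(arm.read_ft_force(),arm.read_tool_pos())
arm.move_gripper(.30); arm.pause(.1); print(arm.read_opening(),arm.read_ft_force(),arm.read_finger_force())
swing(np.arange(.15,1.96,.15))
arm.line_to(up(bar(1.96,-1)),.1,Q); arm.pause(.5)
print(arm.read_time(),arm.read_ft_force(),arm.read_finger_force(),arm.read_tool_pos())
s=snapshot("scene");t=snapshot("top")
f=lambda im:(255*(cv2.resize(im,(400,300),interpolation=cv2.INTER_CUBIC)/255.)**.6).astype(np.uint8)
cv2.imwrite("pics/c7.png",np.hstack([f(s[170:260,190:310]),f(t[185:242,195:271])]))
E
```

```text
[0.75469853 0.02110346 0.56649313] [0.58029366 0.12648234 0.26111752]
0.2989280399273722 [ 0.07828349 -0.04572234  0.13619949] 0.0
0.15 [-1.3  5.   2.2] 0.3 [0.3 3.4 3.2] 0.45 [1.7 2.  1.7] 0.6 [1.3 2.4 1.3] 0.75 [ 0.2  0.8 -0.2] 0.9 [0.2 0.9 0.1] 1.05 [-1.2 -1.6 -0.1] 1.2 [-3.1 -4.4 -0.2] 1.35 [-1.1 -6.  -1.5] 1.5 [-2.2 -5.6 -2.8] 1.65 [ 0.5  0.8 -0.7] 1.8 [ 0.9 -0.4  0.4] 1.95 [ 0.1 -0.5  0.4] 
20.8 [ 0.14844996 -0.71622682 -0.09375959] 0.0 [ 0.5522455  -0.07052177  0.12355784]
```

View pics/c7.png

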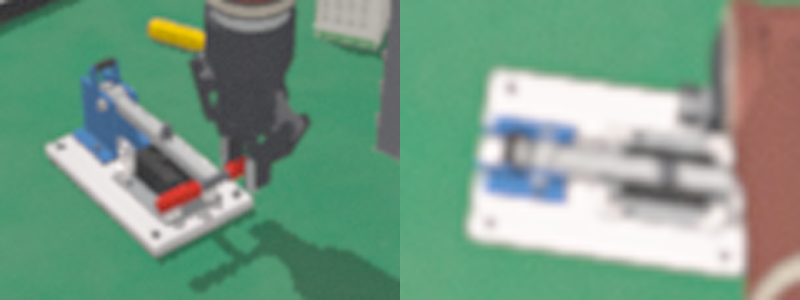

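The arm is closed level over the adapter; the bar runs (165,200)-(240,165) and the foot is on the middle. I'll back off, wait, then cage the bar again and swing it back.

```bash
python3 - <<'E'
from h import *
arm.move_gripper(.45)
arm.line_to(up(bar(1.96,-1),.054+.09),.15,Q)
print(arm.read_time()); arm.pause(3.6)
s=snapshot("scene")
arm.line_to(up(bar(1.96,-1)),.12,Q); arm.move_gripper(.30); arm.pause(.1); print(arm.read_ft_force(),arm.read_finger_force())
ok=swing(np.arange(1.8,-.01,-.15))
if ok:
    arm.line_to(up(bar(0,-1)),.1,Q); arm.pause(.6)
    print(arm.read_ft_force()); arm.move_gripper(.6); arm.line_to(up(bar(0,-1),.054+.09),.15,Q)
arm.pause(1); print(arm.read_time(),arm.read_tool_pos())
s2=snapshot("scene");t=snapshot("top")
f=lambda im:(255*(cv2.resize(im,(400,300),interpolation=cv2.INTER_CUBIC)/255.)**.6).astype(np.uint8)
cv2.imwrite("pics/c8.png",np.vstack([np.hstack([f(s[170:260,190:310]),f(s2[195:255,195:275])]),np.hstack([f(s2[105:225,160:320]),f(t[120:270,120:320])])]))
E
```

```text
21.9333
[-0.03090932 -0.18725321  0.2415341 ] 0.0
1.8 [-0.4 -0.1  0.2] 1.65 [-0.2  0.6  0.6] 1.5 [ 0.3  0.4 -0.5] 1.35 [-0.9  0.4 -0.1] 1.2 [-0.1 -1.1  0.1] 1.05 [-0.2 -0.9 -0.7] 0.9 [0.4 0.  0.2] 0.75 [ 0.7  1.1 -0.2] 0.6 [ 0.4 -1.   0.5] 0.45 [ 0.1 -0.2  0.5] 0.3 [-0.5 -0.5 -0.5] 0.15 [-0.5 -0.8  0.2] 0.0 [-0.5 -1.1  0.1] 
[ 0.12128543 -0.2313116   0.66693551]
34.175 [0.57955012 0.12626901 0.34971818]
```

View pics/c8.png

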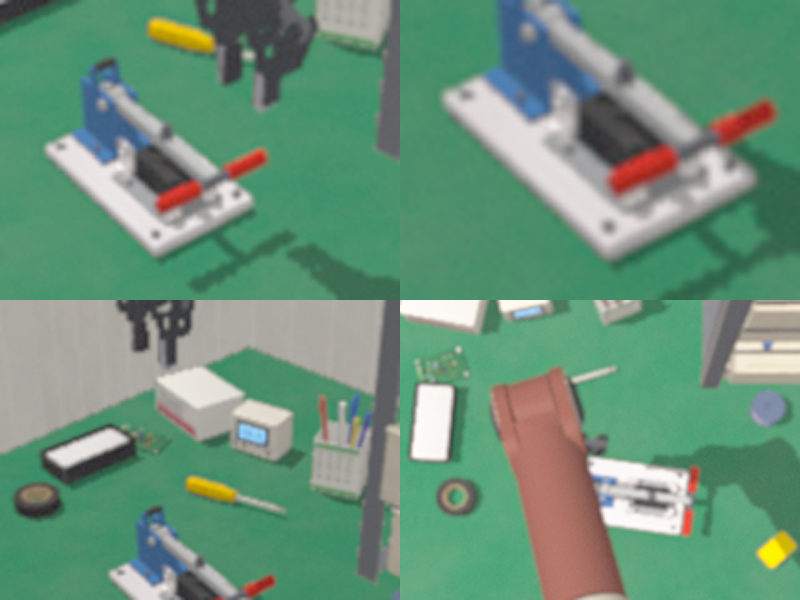

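The clamp held through the wait, untouched, but the open cage slid off upward on the way back because the first motion is vertical: the bar is still at (640,170). I'll pinch the bar instead, lift it past centre, and check that it follows.

```bash
python3 - <<'E'
from h import *
arm.movep(up(bar(1.97,-1),.054+.06),Q)
arm.line_to(up(bar(1.97,-1)),.12,Q); arm.move_gripper(0,40); arm.pause(.1)
print(arm.read_opening(),arm.read_ft_force(),arm.read_finger_force(),arm.read_time())
ok=swing(np.arange(1.82,.55,-.15)); print(arm.read_opening(),arm.read_finger_force(),arm.read_time())
E
```

```text
0.1587605437510354 [ 0.23391707 -2.29889986  2.06768306] 38.96545171737671 36.4583
1.82 [ 2.7 -4.5 -4.7] 1.67 [ 1.3 -6.5 -2.4] 1.52 [ 1.7 -7.1 -2.8] 1.37 [ 1.1 -9.4 -0.7] 1.22 [ -0.4 -11.1   2.4] 1.07 [ -1.5 -12.    9.3] 0.92 [ -3.8 -14.8  16.3] 0.77 [ -5.8 -12.6  24.7] 0.62 [-5.4 -5.  26.9] 
0.15426419482674192 43.268696665763855 39.4583
```

```bash
python3 - <<'E'
from h import *
arm.move_gripper(.30); print(arm.read_opening(),arm.read_ft_force().round(1))
swing(np.arange(.45,-.01,-.15)); arm.pause(.5)
print(arm.read_ft_force().round(1)); arm.move_gripper(.6); arm.line_to(up(bar(0,-1),.144),.15,Q); arm.pause(.5)
print(arm.read_time(),arm.read_tool_pos())
s2=snapshot("scene");t=snapshot("top")
f=lambda im:(255*(cv2.resize(im,(400,300),interpolation=cv2.INTER_CUBIC)/255.)**.6).astype(np.uint8)
cv2.imwrite("pics/c9.png",np.vstack([np.hstack([f(t[185:242,195:271]),f(s2[195:255,195:275])]),np.hstack([f(s2[105:225,160:320]),f(t[120:270,120:320])])]))
E
```

```text
0.2984436282617312 [0.6 2.5 2. ]
0.45 [-0.5  3.3  0.6] 0.3 [-0.4  3.9  0.1] 0.15 [-0.5  4.4  0.1] 0.0 [-0.2 -0.8 -0.4] 
[ 0.2 -0.1  1.2]
43.2083 [0.57952694 0.12630216 0.34952708]
```

View pics/c9.png

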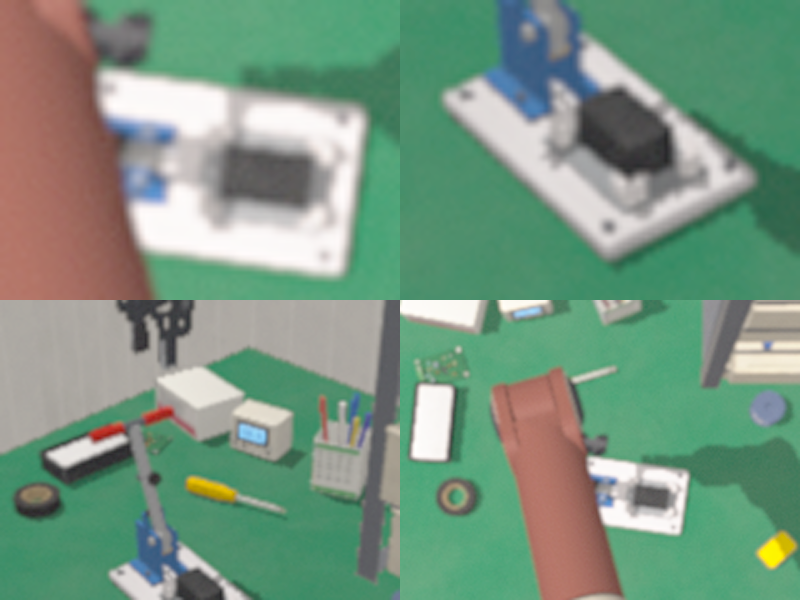

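The clamp is back at rest (bar at (130,425), as at the start), the adapter is still in the nest at (628,130), and the bystanders have not moved. Handing in.

```bash
python3 -c "
from station import ticket
print(ticket.finish_job())"
```

```text
the job is handed in; nothing more can be done
None
```

I handed the job in at about 43 s: the adapter was pressed in the nest with the clamp untouched for over 3 s, then the arm was swung back to its rest, and the adapter is still lying in the nest; the first swing back slipped off the bar and I redid it with a pinch grip, and the judge's verdict was not shown.

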